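# Clamp the chocolate mould with the ratchet wrench

### The job

Pick up the ratchet wrench, set its ring over the toothed spindle head of the mould press until it is fully home on its seat, and swing the handle to and fro in front of the press until the plate is clamped firmly tight on the mould, without overloading the press: stop as soon as the handle goes firm. Turn the spindle only with the wrench, then lift it off and lay it flat on a clear part of the bench, without dropping it and without disturbing anything else on the table.

Things in the scene. Friction and masses are not known exactly. Their poses are not given: they have to be found in the camera images.
- press: steel mould press fixed on the table. Origin: centre of its underside, below the spindle; x along the bed (-x is its front), y along the bridge, z up. Bed 200 (x) x 230 (y) x 15 mm; on it, fixed, a closed two-part clear mould, top at 45 mm. The bridge, 50 (x) x 190 (y) mm, top at 96 mm, carries the spindle in its middle
- post (a point): top of the round head (24 mm across) of the bridge's left post, 82 mm from the spindle's axis along the press's +y, 146 mm above its underside; the other post is alike at -y. The posts stop the wrench's handle: in front of the press it can swing about 75 degrees to either side of the press's -x axis, no more
- seat (a point): on the spindle's axis, centre of the round seat flange, 80 mm across, 100 mm above the press's underside, on which the wrench's ring rests when fully home. Above it: a smooth fixed boss 56 mm across (to 106 mm height), then the turning spindle head: 15 upright saw teeth, 52 mm across, whose tops slope from 121 mm height at the outside up to 136 mm, 32 mm across
- head_top (a point): centre of the flat top of the spindle head, 136 mm above the press's underside; turns with the spindle. Clockwise seen from above lowers the plate, 12 mm per whole turn. At the start 2.6 to 3.4 rad remain until the pad touches the mould; how much is not known
- spindle: the turning toothed head; origin at the press's origin, turns about z. Running free it takes 0.3 N m (some 3 N sideways at the wrench's handle point). Once the pad touches, the screw stops hard and the head only winds up the spring behind it, 2.5 N m per rad. Firmly tight: 0.6 to 1.0 N m, that is 6 to 10 N at the handle point; above 1.2 N m the press is overloaded
- pin_top (a point): top of a small tell-tale pin, 8 mm across, in the middle of the head's top, 0.5 mm proud of it at rest; it rises 4 mm per rad of spring wind-up: 0.5 mm while running free, 1 to 1.5 mm when firmly tight, over 2 mm when overloaded. Eased off, the head follows back as the spring unwinds (up to 0.5 rad, the pawl loaded) and the plate stays down; only further back is the wrench free to lift
- plate_edge (a point): middle of the front upper edge of the aluminium pressing plate (154 x 116 mm, 14 mm thick with its rubber pad underneath) below the bridge. It sinks along the press's z as the spindle is turned; 59 mm above the press's underside when the pad just touches the mould
- ring (a point): the ratchet wrench: centre of the underside of its ring. Plain steel, 0.36 to 0.56 kg. Ring 80 mm outside, 60 mm bore, 22 mm high, open above and below. z is the ring's axis, up (used this side up only); the handle runs along -x. Lowered over the spindle head, the handle in any direction, it drops over the teeth until its underside is on the seat
- pawl: small sprung pawl in the bore of the wrench's ring, on the side of the handle; origin at its pivot, level with the ring's underside. It drives the spindle clockwise seen from above and slips freely over the teeth the other way, with up to one tooth (24 degrees) of lost motion per stroke
- handle (a point): point on the wrench's handle at its balance: centre of a bar 16 mm wide and 18 mm high, 100 mm from the ring's axis along the wrench's -x and 26 mm above the ring's underside. It can be gripped 60 to 190 mm from the ring's axis; at 208 mm a round foot, 22 mm across, reaches down to the level of the ring's underside. Axes as the ring
- wrench: the whole ratchet wrench; origin and axes as ring
- spatula: a chocolate spatula lying flat, 280 mm long; not part of the job
- cup: a white ceramic cup, 68 mm wide, 65 mm tall; not part of the job. Origin under its middle
- tin: a closed can, 60 mm wide, 60 mm tall; not part of the job. Origin under its middle
- jar: a small closed jar, 40 mm wide, 50 mm tall; not part of the job. Origin under its middle
- cutter: a plain steel ring cutter, 48 mm wide, 30 mm tall; not part of the job. Origin under its middle
- mould: a loose clear mould, 170 x 100 x 22 mm; not part of the job. Origin under its middle
- brush: a pastry brush lying flat, 200 mm long; not part of the job

How it is judged (in metres and radians):
On the way, in this order (a step that is already met when the one before it is completed fails the run):
1. the wrench's ring is fully home on the press's seat (horizontal distance between ring and seat below 0.004 m and z of ring in the frame of press between 0.096 and 0.104 m and angle between ring's own z axis and vertical below 0.1 rad and z of plate_edge in the frame of press above 0.0618648 m), for 0.2 s.
2. with the wrench on it, the spindle has been drawn firmly tight: the plate is down on the mould and the spring behind the head is wound up to 0.5 N m (pin raised 0.8 mm) (horizontal distance between ring and seat below 0.004 m and z of ring in the frame of press between 0.096 and 0.104 m and angle between ring's own z axis and vertical below 0.1 rad and z of plate_edge in the frame of press below 0.0593 m and z of pin_top in the frame of press above 0.1373 m), for 0.1 s.
At the end, for the whole second after the job is handed in: The plate's pad is down on the mould (plate top within 0.3 mm of, or below, 59 mm above the press's underside), and the wrench lies flat on the bench, ring and foot on the table (ring underside below 6 mm, tilt below 0.1 rad), let go and still (z of plate_edge in the frame of press below 0.0593 m and height (world z) of ring below 0.006 m and angle between ring's own z axis and vertical below 0.1 rad and horizontal distance between ring and seat above 0.1 m and linear speed of wrench below 0.02 m/s and contact force between the fingers and wrench below 0.1 N); the robot touches nothing.
It fails at once if the press is overloaded: more than 1.25 N m on the spindle, 12 N at the handle (pin raised more than 2 mm) (z of pin_top in the frame of press above 0.1385 m).
It fails at once if the spindle head is turned or pushed with the gripper (contact force between the arm and spindle above 3 N).
It fails at once if the wrench is dropped or flung (faster than 1.2 m/s) (linear speed of wrench above 1.2 m/s).
It fails at once if the fingers turn the spindle (contact force between the fingers and spindle above 3 N).
It fails at once if a bystander is moved more than 30 mm (distance of any of spatula, cup, tin, jar, cutter, mould, brush from where it was at the start of the episode above 0.03 m).
It also fails if it takes over 72 s, if anything falls off the work surface, if the arm or the gripper's body presses on something with over 40 N, if the wrist force passes 120 N, or if a joint passes its speed limit or range.

### The arm

A 6-joint arm with a two-finger parallel gripper is mounted at the origin on the work surface. World frame = base frame: x ahead of the robot, y to its left, z up, the work surface at z = 0. Lengths are in mm, angles in rad, forces in N, time in s.
With the tool pointing down it reaches from about 350 to 775 mm from the base axis. Payload 7.3 kg.
Tool frame: the origin (TCP) lies at the very end of the fingers, on their centre line; the grasp point (between the pads) lies 19 mm behind it (bot.grip_point_offset is the distance from the TCP to the grasp point, in mm); z points along the fingers, y is the line along which they close (so a half turn about z gives the same grasp; the last joint's range is limited). The gripper opens to 92 mm and grips with 3 to 60 N. Pads are 19 mm wide; open, the fingers measure 130 mm over their backs; the gripper's body (75 mm by 190 mm) begins 47 mm behind the grasp point.
Start: joints at [1.164, 0.342, 1.524, -0, 1.275, -0.146], TCP at [135.359, 507.274, 187.541] pointing down, gripper open.
Joint ranges: [-2.53, 2.53], [-0.77, 2.02], [0.04, 2.7], [-1, 4.14], [0.28, 2.66], [-3.11, 3.11]. Speed limits (rad/s): [2.57, 2.57, 3.14, 3.14, 3.14, 3.14].

### API

Orientations are given as [roll, pitch, yaw] about the fixed x, y, z axes, in that order (R = Rz(yaw) Ry(pitch) Rx(roll)).
In Python, from plant import bot gives the robot as it stands. The module is installed in compiled form; this text tells all that it offers.
- The arm moves only by the shell command python3 -m jog 'ROWS' [OPENING]. ROWS is JSON, a list of rows, each a list of 6 numbers: the shift along the tool's x, y, z in mm, then the turn, a rotation vector about the tool's x, y, z in rad. In form: [[dx, dy, dz, rx, ry, rz], ...]. A call has 1 to 12 rows; each row shifts and turns the commanded pose from where the row before left it, along the tool's axes as they then stand; what a row does not reach is not made up. A row lasts 1/10 s, in which the tool goes at most 50 mm and 8.59 degrees, less where a joint would pass 70% of its speed; a pose out of reach is approached as far as the arm can. A call with a gripper value outside its range is refused whole. OPENING is the opening in per cent of the stroke, from 0 (shut) to 100 (fully open), set as the call begins (- or left out, the last holds). The fingers move at their own pace and stop on an object; the grip force is fixed at half the most. Time passes only in rows, so rows that do not move let the fingers close. It gives the time, the measured TCP pose, the force, the opening and the grip force at its end, in the units of the state.
- bot.get_obs(): the state, without advancing time (a new reading comes with each control period).
- bot.capture(name): name is "scene" or "top" or "wrist"; returns the picture (384x512x3 uint8, red, green, blue); there is no depth.
- bot.camera_model(name): a dict with "fx", "fy", "cx", "cy" (pixels), "position" and "orientation" of the camera in the world; the wrist camera has in their place "T_tool_cam" (4x4, takes a point from camera to tool coordinates, whose origin is the TCP and whose axes are the flange's). Camera axes: x right, y down, z forward; pixel columns grow to the right and rows downward; lengths in mm; the calibration is good to about 2 mm. A picture is of the moment at which its call begins: read the wrist's pose just before it. camera_model takes no time and is no camera call.
- bot.close_job(): hands the job in; it is judged then, once.
Trained networks look in the newest picture that a camera, given by its name, has taken for a name from the list of things; names that differ only in an ending like _2 or _b are one class to them, and where a whole thing is asked for, a point or a joint stands for the part that bears it (a point fixed in the world has none). Each returns a list of dicts, best first, with "p" (0 to 1); they miss things now and then, are a little off and sometimes report something else, mostly with a low value. They report only what shows in the picture. A call takes as long as a camera call.
- bot.outline_of(target, camera): "mask" (384x512 bool, what is visible of it) and "pixel" ([column, row] in pixels, amid what is visible of it).
The state is a dict: "time": time; "joint_positions": joint angles; "dq": joint speeds; "tau": joint torques, N m; "tool_pos": TCP position; "tcp_rot": TCP orientation; "contact_force": force on the tool from outside, world axes, zero at the start; "moment": the same for the moment, N m; "grip_width": finger opening in mm; "finger_force": force on a finger pad.
Only numpy, scipy, OpenCV 4.12 (cv2) and the standard library are available. Lean on these libraries where they do the work, as an engineer would, in place of code of your own. Each camera call takes 0.05 s, during which the arm holds its last target. There are 200 camera calls.

## Working session

There is one attempt and no reset: what is moved stays moved. The work goes in short steps, Python scripts to look and compute and a shell command to move; the robot and the scene stay as the last step left them, time stands still between calls to the robot, and variables do not carry over. Pictures are saved under pics/ and viewed, at most 12 in all, crops included, and the job is handed in when it is done.

```bash
mkdir -p pics
cat > h.py <<'E'
import numpy as np, cv2
from scipy.spatial.transform import Rotation as R
from plant import bot
def cam(name):
    m=bot.camera_model(name)
    if name=='wrist':
        o=bot.get_obs(); T=np.eye(4); T[:3,:3]=R.from_euler('xyz',o['tcp_rot']).as_matrix(); T[:3,3]=o['tool_pos']
        C=T@np.array(m['T_tool_cam'])
        return m,C[:3,:3],C[:3,3]
    q=np.array(m['orientation'],float)
    M=q if q.shape==(3,3) else (R.from_euler('xyz',q).as_matrix() if q.size==3 else R.from_quat(q).as_matrix())
    return m,M,np.array(m['position'],float)
def onplane(C,px,z):
    m,M,p=C; d=M@np.array([(px[0]-m['cx'])/m['fx'],(px[1]-m['cy'])/m['fy'],1]); return p+d*(z-p[2])/d[2]
def proj(C,P):
    m,M,p=C; c=M.T@(np.array(P,float)-p); return np.array([m['fx']*c[0]/c[2]+m['cx'],m['fy']*c[1]/c[2]+m['cy']])
def save(img,name,f=1.0): cv2.imwrite('pics/'+name,cv2.resize(img[...,::-1],None,fx=f,fy=f,interpolation=cv2.INTER_CUBIC))
E
python3 - <<'E'
from h import *
print(bot.get_obs())
for n in('scene','top'):
    print(n,bot.camera_model(n)); C=cam(n); im=bot.capture(n); save(im,n+'0.png',1.5 if n=='top' else 1.2)
    for t in ['ring','handle','wrench','seat','head_top','post','press','plate_edge','spatula','cup','tin','jar','cutter','mould','brush']:
        r=bot.outline_of(t,n)
        print(t,[(round(x['p'],2),np.round(x['pixel']).tolist(),int(x['mask'].sum()),np.round(onplane(C,x['pixel'],0)[:2]).tolist()) for x in r[:2]])
E
```

```text
{'time': 0.0, 'joint_positions': array([ 1.16396601e+00,  3.42731490e-01,  1.52500676e+00, -1.37148043e-05,
        1.27541303e+00, -1.45988277e-01]), 'dq': array([-0.00089047, -0.00063982,  0.00104918, -0.00021203, -0.00139162,
        0.00154077]), 'tau': array([ 5.28597193e-04, -4.31254184e+01, -2.44214594e+01,  7.18453154e-02,
        5.60741080e-02, -1.41534629e-04]), 'tool_pos': array([135.18424459, 506.81223111, 186.8440473 ]), 'tcp_rot': array([-3.14004870e+00, -2.13758779e-04,  2.88075445e+00]), 'contact_force': array([-0.24213562,  0.17600949,  0.4742163 ]), 'moment': array([-0.03458084, -0.0306541 , -0.03983468]), 'finger_force': 0.0, 'grip_width': 91.7254230707786}
scene {'fx': 432.75130978058723, 'fy': 432.75130978058723, 'cx': 250.48682867402732, 'cy': 191.47135652129822, 'position': array([1221.72731093, -349.95378529, 1100.40033825]), 'orientation': array([-2.48787876e+00, -1.82736935e-03,  1.10219197e+00])}
ring [(0.67, [165.0, 253.0], 942, [557.0, -289.0])]
handle [(0.93, [167.0, 253.0], 753, [562.0, -283.0])]
wrench [(0.75, [164.0, 252.0], 796, [555.0, -291.0])]
se
[... 1464 characters left out ...]
 [545.0, -311.0])]
seat [(0.95, [209.0, 182.0], 2893, [617.0, 149.0])]
head_top []
post [(0.74, [209.0, 182.0], 2999, [620.0, 152.0])]
press [(0.72, [322.0, 202.0], 325, [545.0, -307.0]), (0.55, [206.0, 182.0], 2845, [620.0, 164.0])]
plate_edge [(0.64, [210.0, 189.0], 747, [589.0, 147.0])]
spatula [(0.8, [128.0, 247.0], 612, [357.0, 460.0])]
cup [(0.54, [371.0, 221.0], 277, [471.0, -500.0])]
tin [(0.7, [203.0, 239.0], 218, [392.0, 169.0]), (0.15, [323.0, 198.0], 474, [560.0, -308.0])]
jar [(0.37, [373.0, 222.0], 291, [468.0, -509.0])]
cutter [(0.35, [324.0, 202.0], 369, [546.0, -313.0])]
mould [(0.84, [130.0, 183.0], 1177, [608.0, 466.0])]
brush [(0.85, [326.0, 162.0], 401, [708.0, -321.0])]
```

View pics/top0.png

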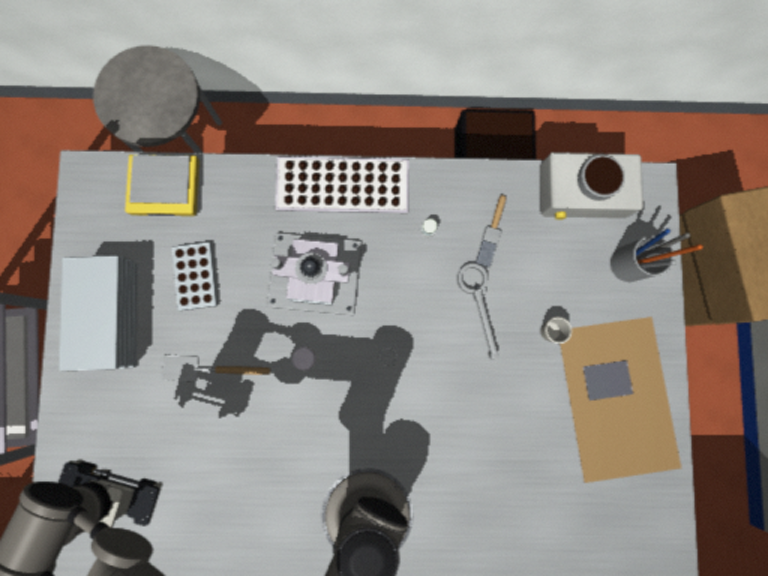

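View pics/scene0.png

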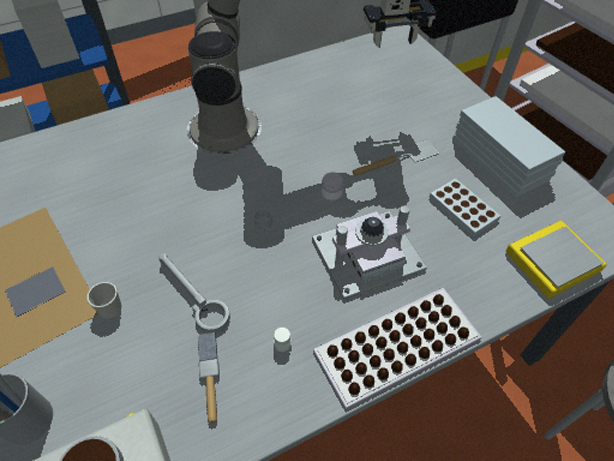

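Top view (shown at 1.5x): the wrench ring is at about (472,277) and its foot at (492,355). The press head is at (311,266) and the tin at (303,358). The brush head lies just beyond the ring. Next I look at the press from close up with the wrist camera.

```bash
python3 -m jog '[[0,0,-10,0,0,-0.13],[0,0,-10,0,0,-0.13],[-31,-36,-10,0,0,0],[-31,-36,-10,0,0,0],[-31,-36,-10,0,0,0],[-31,-36,-10,0,0,0],[-31,-36,-10,0,0,0],[-31,-36,-10,0,0,0],[-31,-36,-10,0,0,0],[-31,-36,-10,0,0,0],[-31,-36,-10,0,0,0],[-31,-36,-10,0,0,0]]'
python3 -m jog '[[0,0,0,0,0,0],[0,0,0,0,0,0]]'
python3 - <<'E'
from h import *
print(bot.camera_model('wrist'))
C=cam('wrist'); im=bot.capture('wrist'); save(im,'w1.png',1.5)
print(C[2])
for t,z in [('seat',100),('head_top',136),('pin_top',136),('post',146),('press',0),('plate_edge',64)]:
    for x in bot.outline_of(t,'wrist')[:2]: print(t,round(x['p'],2),np.round(x['pixel']),x['mask'].sum(),np.round(onplane(C,x['pixel'],z),1))
E
```

```text
time: 2.8
tool_pos: [446.0, 145.3, 308.2]
tcp_rot: [3.141, 0.001, 3.141]
contact_force: [1.2, 0.1, -1.0]
grip_width: 91.9
finger_force: 0.0
time: 3.0
tool_pos: [445.3, 146.4, 307.2]
tcp_rot: [3.141, -0.001, 3.138]
contact_force: [-0.5, 0.7, -0.5]
grip_width: 92.0
finger_force: 0.0
{'fx': 331.3196563717865, 'fy': 331.3196563717865, 'cx': 254.11374400924274, 'cy': 189.69493864637514, 'T_tool_cam': array([[-6.30384163e-04, -9.57339455e-01, -2.88965000e-01,
         7.74792133e+01],
       [ 9.99999129e-01, -2.68517587e-04, -1.29192509e-03,
         1.01511447e-01],
       [ 1.15921868e-03, -2.88965562e-01,  9.57338791e-01,
        -1.96917516e+02],
       [ 0.00000000e+00,  0.00000000e+00,  0.00000000e+00,
         1.00000000e+00]])}
[367.94315261 146.65287519 504.21717483]
seat 0.76 [257. 231.] 12175 [546.4 149.8 100. ]
head_top 0.41 [253. 270.] 47 [583.5 144.6 136. ]
post 0.7 [256. 232.] 12361 [527.2 148.1 146. ]
press 0.74 [258. 235.] 12387 [598.4 151.1   0. ]
plate_edge 0.57 [257. 237.] 3624 [572.8 149.7  64. ]
```

View pics/w1.png

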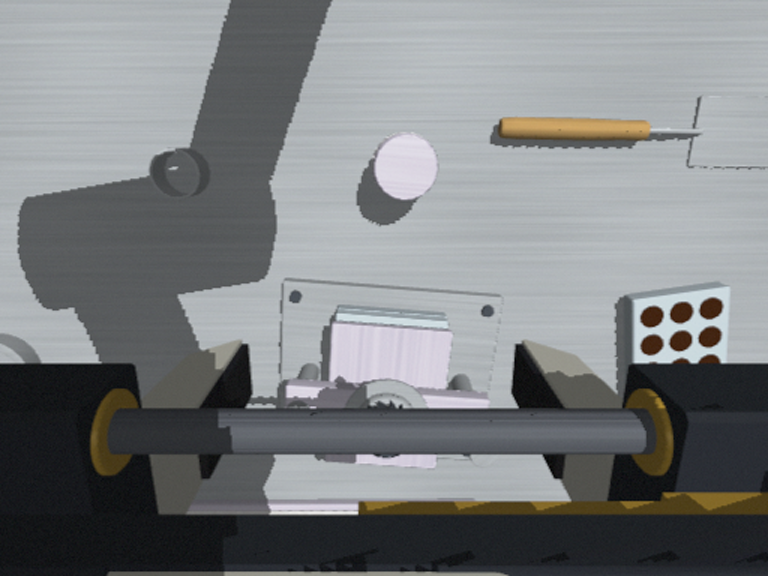

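The wrist view shows the press bed edge at rows 280–295 (displayed). The gripper hides the head, and the tin is at (406,166). I'll move further over the press so the head is clear.

```bash
python3 -m jog '[[-41,0,0,0,0,0],[-41,0,0,0,0,0],[-41,0,0,0,0,0],[-41,0,0,0,0,0],[-41,0,0,0,0,0],[0,0,0,0,0,0],[0,0,0,0,0,0],[0,0,0,0,0,0]]'
python3 - <<'E'
from h import *
C=cam('wrist'); im=bot.capture('wrist'); save(im,'w2.png',1.5)
print(C[2])
for t,z in [('seat',100),('head_top',136),('pin_top',136),('post',146),('press',0),('plate_edge',64)]:
    for x in bot.outline_of(t,'wrist')[:2]: print(t,round(x['p'],2),np.round(x['pixel']),x['mask'].sum(),np.round(onplane(C,x['pixel'],z),1))
E
```

```text
time: 4.15
tool_pos: [649.2, 147.4, 308.2]
tcp_rot: [3.141, 0.0, -3.142]
contact_force: [0.7, -0.0, 1.2]
grip_width: 91.7
finger_force: 0.0
[571.61349427 147.49671541 505.05792938]
seat 0.58 [256. 117.] 21951 [602.7 149.9 100. ]
post 0.79 [256. 117.] 22063 [599.3 149.1 146. ]
press 0.71 [256. 119.] 22140 [613.3 150.1   0. ]
plate_edge 0.67 [257.  95.] 5891 [578.5 150.3  64. ]
```

View pics/w2.png

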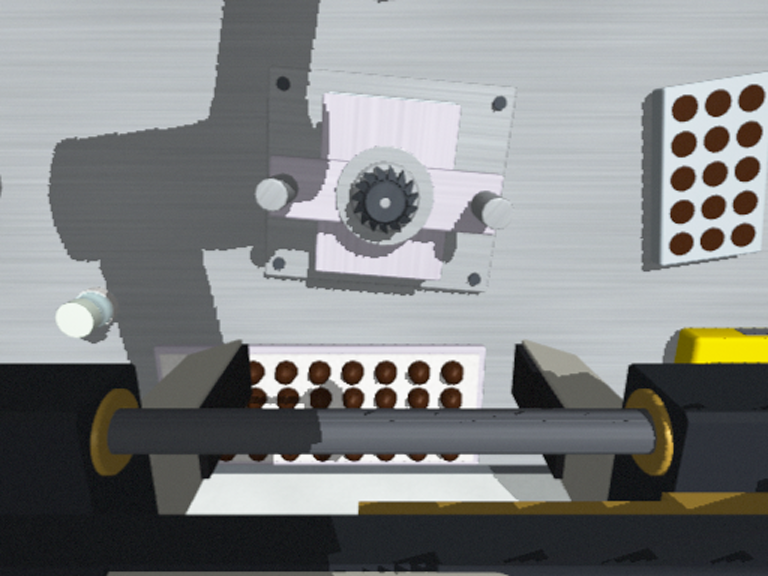

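```bash
cat > fit.py <<'E'
from h import *
def pix(d): return (np.array(d)+.5)/1.5-.5
C=cam('wrist'); im=bot.capture('wrist')
pin=onplane(C,pix((385,203)),136.5); l=onplane(C,pix((271,193.5)),146); r=onplane(C,pix((494,210)),146)
print('pin',pin,'posts',l,r,'mid',(l+r)/2,'dist',np.linalg.norm(l-r))
v=(r-l)[:2]; yaw=np.arctan2(v[1],v[0])-np.pi/2; print('yaw',yaw)
c=pin[:2]
for cs in [((268,67),(517,89)),((265,277),(488,293)),((268,67),(265,277))]:
    a,b=[onplane(C,pix(q),15)[:2] for q in cs]; w=b-a; print(np.linalg.norm(w),np.degrees(np.arctan2(w[1],w[0])))
S=4; y0,x0=30,160
big=cv2.resize(im[y0:y0+180,x0:x0+200,::-1],None,fx=S,fy=S,interpolation=cv2.INTER_CUBIC)
def circ(cx,rad,z,col):
    P=[proj(C,[cx[0]+rad*np.cos(t),cx[1]+rad*np.sin(t),z]) for t in np.linspace(0,6.28,80)]
    cv2.polylines(big,[np.int32((np.array(P)-[x0,y0]+.5)*S)],True,col,1)
circ(c,40,100,(0,0,255)); circ(c,16,136,(0,255,0)); circ(c,4,136.5,(0,255,255)); circ(c,26,121,(255,0,0))
for s in(1,-1):
    p=c+s*82*np.array([-np.sin(yaw),np.cos(yaw)]); circ(p,12,146,(255,0,255))
cv2.imwrite('pics/ov1.png',big)
E
python3 fit.py
```

```text
pin [620.62439883 149.27665284 136.5       ] posts [612.50873821  67.62927069 146.        ] [624.49457975 227.94735011 146.        ] mid [618.50165898 147.7883104  146.        ] dist 160.76550309713684
yaw -0.07462405118341597
228.80498730983507 85.23642172947308
230.49558056011966 85.6530040379042
199.4290058127185 -4.745045668029094
```

View pics/ov1.png

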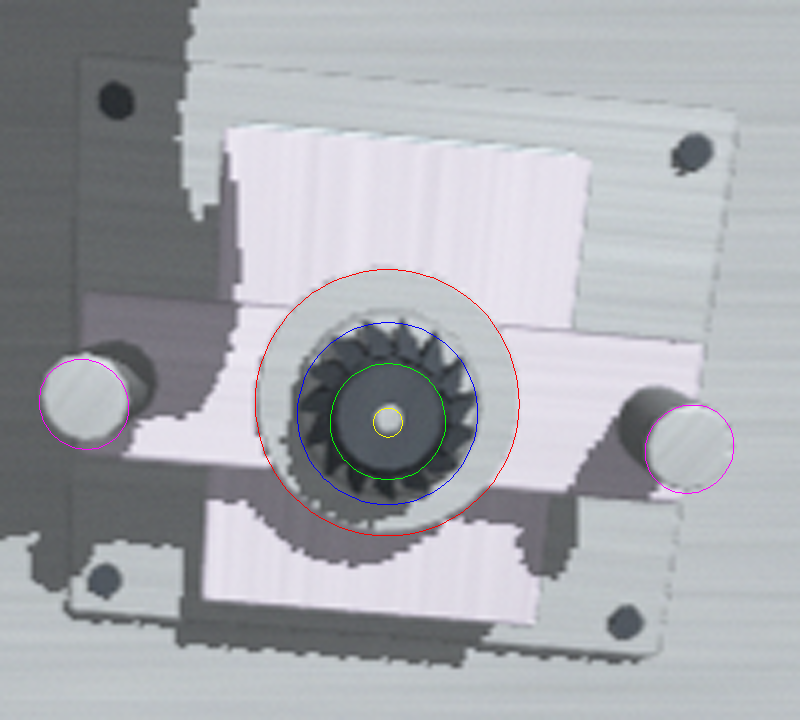

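Overlay check: my circles fit the seat, teeth and posts to within about 1 px. The press axis is near (620,149) with yaw about -0.08. With the tool yaw turned to about 0, the camera will see the ring while it's held. I'll turn half round, which also cancels the camera bias on the press.

```bash
python3 -m jog '[[36,0,0,0,0,0],[36,0,0,0,0,0],[36,0,0,0,0,0],[0,0,0,0,0,0.149],[0,0,0,0,0,0.149],[0,0,0,0,0,0.149],[0,0,0,0,0,0.149],[0,0,0,0,0,0.149],[0,0,0,0,0,0.149],[0,0,0,0,0,0.149],[0,0,0,0,0,0.149],[0,0,0,0,0,0.149]]' | head -3
python3 -m jog '[[0,0,0,0,0,0.149],[0,0,0,0,0,0.149],[0,0,0,0,0,0.149],[0,0,0,0,0,0.149],[0,0,0,0,0,0.149],[0,0,0,0,0,0.149],[0,0,0,0,0,0.149],[0,0,0,0,0,0.149],[0,0,0,0,0,0.149],[0,0,0,0,0,0.149],[0,0,0,0,0,0.149],[0,0,0,0,0,0.149]]'
python3 -m jog '[[0,0,0,0,0,0],[0,0,0,0,0,0]]' |head -3
cat > fit2.py <<'E'
from h import *
C=cam('wrist'); im=bot.capture('wrist'); np.savez('v2.npz',im=im,M=C[1],p=C[2]); 
# coarse: where would pin project; crop around
p=proj(C,[620,149,125]); print('proj',p, C[2])
x0,y0=np.int32(p-[100,75]); x0=max(x0,0);y0=max(y0,0)
S=4; big=cv2.resize(im[y0:y0+150,x0:x0+200,::-1],None,fx=S,fy=S,interpolation=cv2.INTER_CUBIC)
c=np.array([619.8,149.2]); yaw=-.08
def circ(cx,rad,z,col):
    P=[proj(C,[cx[0]+rad*np.cos(t),cx[1]+rad*np.sin(t),z]) for t in np.linspace(0,6.28,80)]
    cv2.polylines(big,[np.int32((np.array(P)-[x0,y0]+.5)*S)],True,col,1)
circ(c,40,100,(0,0,255)); circ(c,16,136,(0,255,0)); circ(c,4,136.5,(0,255,255))
for s in(1,-1): circ(c+s*82*np.array([-np.sin(yaw),np.cos(yaw)]),12,146,(255,0,255))
a=proj(C,[*c,136.5]); print(x0,y0,'mm/px', np.linalg.norm(onplane(C,a,136.5)-onplane(C,a+[0,1],136.5)))
cv2.imwrite('pics/ov2.png',big)
E
python3 fit2.py
```

```text
time: 5.75
tool_pos: [541.9, 146.9, 307.7]
tcp_rot: [3.141, -0.0, 1.794]
time: 6.95
tool_pos: [541.9, 146.9, 307.7]
tcp_rot: [-3.142, -0.0, 0.006]
contact_force: [-0.2, -0.5, -0.2]
grip_width: 91.8
finger_force: 0.0
time: 7.15
tool_pos: [542.0, 146.9, 307.7]
tcp_rot: [-3.142, -0.0, 0.016]
proj [253.02547428  90.60889875] [621.03140333 148.22682016 504.61635809]
153 15 mm/px 1.0210854453434959
```

View pics/ov2.png

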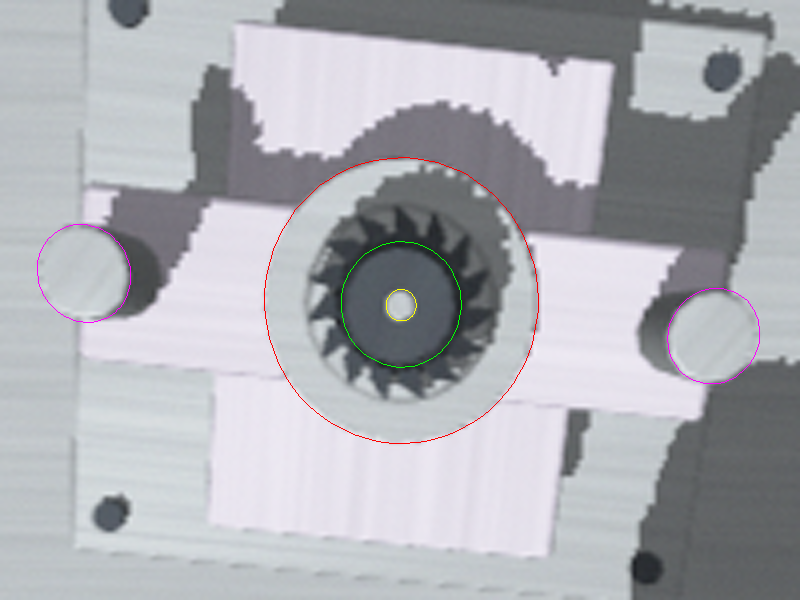

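The overlay from the opposite direction agrees to about 0.3 mm, so the press is at (619.7,149.2) with yaw -0.08. Now to the wrench.

```bash
python3 -m jog '[[-3,45,0,0,0,0],[-3,45,0,0,0,0],[-3,45,0,0,0,0],[-3,45,0,0,0,0],[-3,45,0,0,0,0],[-3,45,0,0,0,0],[-3,45,0,0,0,0],[-3,45,0,0,0,0],[-3,45,0,0,0,0],[-3,45,20,0,0,-0.1],[0,0,30,0,0,-0.1],[0,0,0,0,0,-0.04]]'|head -3
python3 -m jog '[[0,0,0,0,0,0],[0,0,0,0,0,0]]' |head -3
cat > wr.py <<'E'
from h import *
C=cam('wrist'); im=bot.capture('wrist'); save(im,'w3.png',1.5)
for t,z in [('ring',22),('handle',35),('wrench',20),('pawl',10)]:
    for x in bot.outline_of(t,'wrist')[:2]:
        print(t,round(x['p'],2),np.round(x['pixel']),x['mask'].sum(),np.round(onplane(C,x['pixel'],z),1))
E
python3 wr.py
```

```text
time: 8.4
tool_pos: [515.1, -303.8, 252.5]
tcp_rot: [-3.135, 0.005, 0.255]
time: 8.6
tool_pos: [517.7, -303.5, 258.2]
tcp_rot: [3.141, -0.001, 0.252]
ring 0.87 [251. 104.] 3686 [ 575.9 -284.7   22. ]
ring 0.24 [ 0. 18.] 207 [598.8  25.8  22. ]
handle 0.57 [250. 107.] 3556 [ 573.  -284.7   35. ]
wrench 0.88 [251. 108.] 3405 [ 571.  -286.1   20. ]
pawl 0.57 [252.  94.] 36 [ 588.3 -284.    10. ]
```

View pics/w3.png

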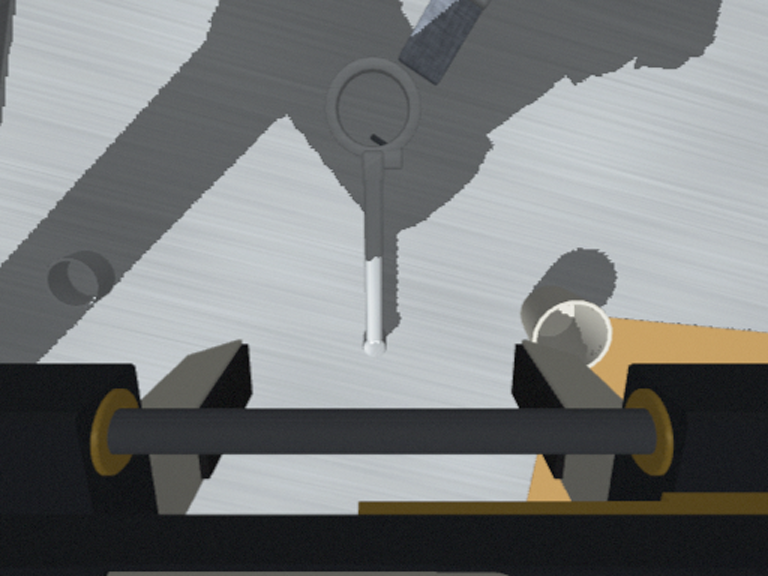

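The ring is at displayed (373,106), the foot at (374,346), and the brush tip is beside the ring at (435,75). Next I work out the grasp.

```bash
cat > gr.py <<'E'
from h import *
C=cam('wrist'); o=bot.get_obs()
pix=lambda d:(np.array(d)+.5)/1.5-.5
r=onplane(C,pix((373.3,105.5)),22); f=onplane(C,pix((374,346)),36); h=onplane(C,pix((374,210)),35)
d=(r-f)[:2]; yaw=np.arctan2(d[1],d[0]); print(r,f,np.linalg.norm(d),'yaw',yaw,'h',h)
g=r[:2]-100*np.array([np.cos(yaw),np.sin(yaw)]); ty=o['tcp_rot'][2]
dx=g-o['tool_pos'][:2]
print('grip',g,'tool shift x,y',dx@[np.cos(ty),np.sin(ty)],dx@[np.sin(ty),-np.cos(ty)],'rz',-(yaw-ty),o['tool_pos'],o['tcp_rot'])
E
python3 gr.py
```

```text
[ 615.03984069 -272.09488401   22.        ] [ 413.53915272 -323.74808358   36.        ] 208.01581737417172 yaw 0.25093915315583354 h [ 533.93277983 -293.33327028   35.        ]
grip [ 518.17187627 -296.92626473] tool shift x,y 2.0246672717624943 -5.9879882086881455 rz 0.0013546419238646412 [ 517.70606145 -303.23009665  258.16684049] [ 3.14061911e+00 -8.79834920e-04  2.52293795e-01]
```

```bash
python3 -m jog '[[1,-3,45,0,0,0],[1,-3,45,0,0,0],[0,0,45,0,0,0],[0,0,45,0,0,0],[0,0,40,0,0,0],[0,0,21,0,0,0],[0,0,10,0,0,0],[0,0,0,0,0,0],[0,0,0,0,0,0]]' 45
python3 -m jog '[[0,0,0,0,0,0],[0,0,0,0,0,0],[0,0,0,0,0,0],[0,0,0,0,0,0],[0,0,0,0,0,0],[0,0,0,0,0,0]]' 0
```

```text
time: 9.75
tool_pos: [518.8, -297.7, 7.9]
tcp_rot: [3.14, -0.002, 0.252]
contact_force: [1.0, -0.6, 0.6]
grip_width: 41.5
finger_force: 0.0
time: 10.35
tool_pos: [517.8, -297.1, 6.5]
tcp_rot: [-3.142, -0.0, 0.252]
contact_force: [0.2, -0.1, 0.3]
grip_width: 1.2
finger_force: 0.0
```

The fingers shut to 1.2 mm, so the grasp missed. I'll look before doing anything else.

Run:
```python
from h import *
im=bot.capture('wrist'); save(im,'w4.png',1.5)
o=bot.get_obs();print(o['tool_pos'],o['grip_width'],o['contact_force'])
```

```text
[ 517.81641797 -297.04889618    6.47407535] 0.5744353581942648 [-0.38882066  0.07061925  0.21800291]
```

View pics/w4.png

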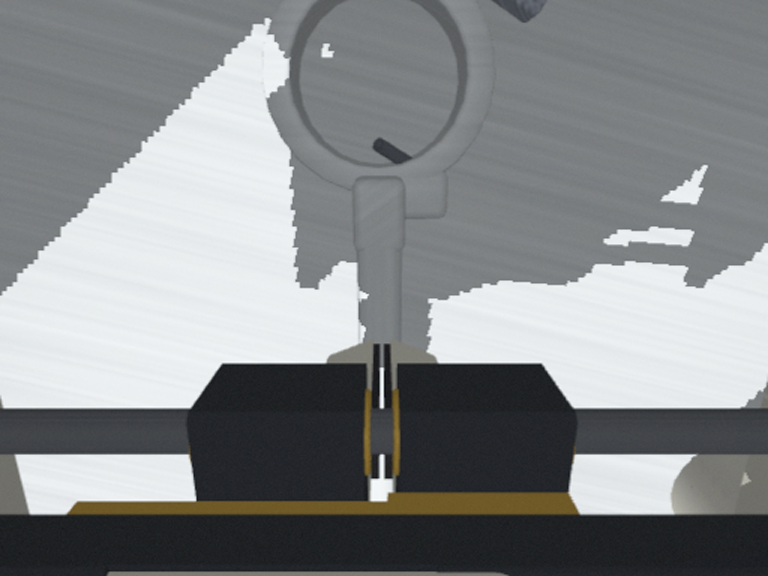

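Run:
```python
from h import *
C=cam('scene'); im=bot.capture('scene'); p=proj(C,[518,-297,20]); print(p, proj(C,[615,-272,22]),C[2])
x,y=np.int32(p); save(im[y-60:y+50,x-70:x+80],'s5.png',5)
```

```text
[156.39950074 239.56686326] [176.43167634 262.46991285] [1221.72731093 -349.95378529 1100.40033825]
```

View pics/s5.png

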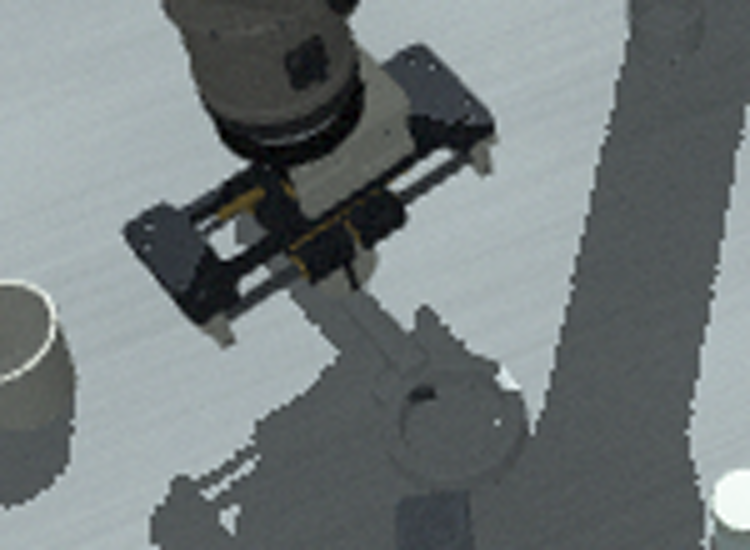

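The picture puts the visible fingertips some 35 mm above the stated TCP, so the fingers probably closed above the bar. I'll open them and feel downwards gently, watching the force.

```bash
python3 -m jog '[[0,0,0,0,0,0],[0,0,0,0,0,0],[0,0,0,0,0,0],[0,0,0,0,0,0]]' 45
python3 -m jog '[[0,0,2,0,0,0],[0,0,2,0,0,0],[0,0,0,0,0,0]]'
python3 - <<'E'
from h import *
C=cam('scene'); print('scene proj tcp', proj(C,[518,-297,6]),proj(C,[518,-297,42]))
C=cam('wrist'); im=bot.capture('wrist'); np.save('w5.npy',im)
T=np.eye(4);o=bot.get_obs();Rt=R.from_euler('xyz',o['tcp_rot']).as_matrix()
for z in(0,-19,-36,-47,-66):
    print(z,[np.round(proj(C,o['tool_pos']+Rt@np.array([9.5,s*o['grip_width']/2,z]))*1.5).tolist() for s in(-1,1)])
save(im,'w5.png',1.5)
E
```

```text
time: 10.85
tool_pos: [517.8, -297.0, 6.5]
tcp_rot: [-3.141, -0.0, 0.252]
contact_force: [0.1, -0.4, 0.1]
grip_width: 28.1
finger_force: 0.0
time: 11.15
tool_pos: [517.6, -296.9, 2.0]
tcp_rot: [-3.141, 0.0, 0.252]
contact_force: [0.2, -0.2, 0.2]
grip_width: 41.4
finger_force: 0.0
scene proj tcp [157.21751252 242.05739801] [155.0843366  235.56268871]
0 [[332.0, 307.0], [430.0, 307.0]]
-19 [[327.0, 324.0], [435.0, 324.0]]
-36 [[322.0, 342.0], [440.0, 342.0]]
-47 [[318.0, 355.0], [443.0, 355.0]]
-66 [[310.0, 383.0], [451.0, 383.0]]
```

View pics/w5.png

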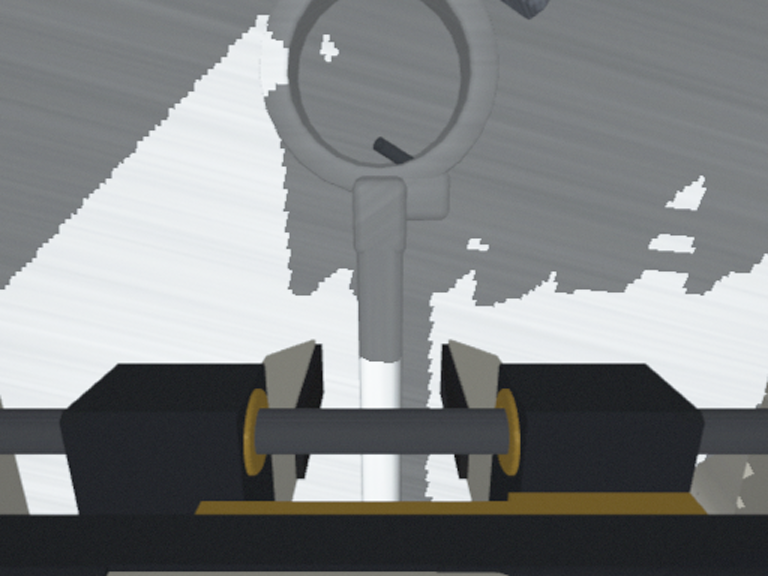

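The tips appear at displayed (322,342) and (442,342). That is exactly where points 36 mm behind the stated TCP project, so the real fingertips sit 36 mm higher than reported. The bar is centred between them at columns 360–400. I'll go down to a real tip height of about 10 mm, in steps.

```bash
python3 -m jog '[[0,0,5,0,0,0],[0,0,5,0,0,0],[0,0,3,0,0,0],[0,0,0,0,0,0]]'
python3 -m jog '[[0,0,4,0,0,0],[0,0,4,0,0,0],[0,0,3,0,0,0],[0,0,0,0,0,0]]'
```

```text
time: 11.6
tool_pos: [517.5, -296.7, -11.3]
tcp_rot: [-3.14, 0.001, 0.252]
contact_force: [0.0, -0.2, -0.5]
grip_width: 41.3
finger_force: 0.0
time: 12.0
tool_pos: [517.5, -296.8, -22.1]
tcp_rot: [-3.141, 0.001, 0.252]
contact_force: [-0.6, -0.4, 0.7]
grip_width: 41.1
finger_force: 0.0
```

```bash
python3 -m jog '[[0,0,4,0,0,0],[0,0,0,0,0,0]]' | head -4
python3 -m jog '[[0,0,0,0,0,0],[0,0,0,0,0,0],[0,0,0,0,0,0],[0,0,0,0,0,0],[0,0,0,0,0,0],[0,0,0,0,0,0]]' 0
```

```text
time: 12.2
tool_pos: [517.6, -296.8, -26.0]
tcp_rot: [-3.141, 0.0, 0.252]
contact_force: [-0.4, 0.6, -0.1]
time: 12.8
tool_pos: [517.8, -296.9, -25.4]
tcp_rot: [-3.141, -0.0, 0.252]
contact_force: [-0.1, 1.5, 1.7]
grip_width: 16.0
finger_force: 30.0
```

The grip is good: 16.0 mm at 30 N. Now I lift, carry to the press and stop above the head.

```bash
python3 -m jog '[[0,0,-10,0,0,0],[0,0,-30,0,0,0],[0,0,-33,0,0,0],[0,0,-33,0,0,0],[0,0,-33,0,0,0],[0,0,-26,0,0,0],[4,-10,0,0,0,0],[10,-28,0,0,0,0],[16,-43,0,0,0,0],[16,-43,0,0,0,0],[16,-43,0,0,0,0],[16,-43,0,0,0,0]]'
python3 -m jog '[[16,-43,0,0,0,0],[16,-43,0,0,0,0],[12,-30,0,0,0,0],[6,-20,0,0,0,0],[0,0,0,0,0,-0.13],[0,0,0,0,0,-0.13],[0,0,0,0,0,-0.13],[0,0,0,0,0,-0.13],[0,0,0,0,0,-0.13],[0,0,0,0,0,0],[0,0,0,0,0,0],[0,0,0,0,0,0]]'
cat > al.py <<'E'
from h import *
C=cam('wrist'); o=bot.get_obs(); im=bot.capture('wrist'); np.save('al.npy',im)
ty=o['tcp_rot'][2]; Rt=R.from_euler('xyz',o['tcp_rot']).as_matrix()
ring=o['tool_pos']+Rt@np.array([100,0,-25.4-22])
print(o['tool_pos'],o['tcp_rot'],o['grip_width'],o['contact_force'],'ring nominal',ring)
S=1.5; big=cv2.resize(im[...,::-1],None,fx=S,fy=S,interpolation=cv2.INTER_CUBIC)
def circ(c,rad,z,col):
    P=[proj(C,[c[0]+rad*np.cos(t),c[1]+rad*np.sin(t),z]) for t in np.linspace(0,6.28,80)]
    cv2.polylines(big,[np.int32((np.array(P)+.5)*S)],True,col,1)
circ(ring,30,ring[2],(0,0,255)); circ(ring,40,ring[2],(0,0,255))
c=(619.7,149.2); circ(c,16,136,(0,255,0)); circ(c,4,136.5,(0,255,255))
cv2.imwrite('pics/al.png',big)
d=np.array(c)-ring[:2]; print('shift tool x,y',d@[np.cos(ty),np.sin(ty)],d@[np.sin(ty),-np.cos(ty)])
E
python3 al.py
```

```text
time: 14.0
tool_pos: [539.5, -71.5, 137.5]
tcp_rot: [-3.14, 0.003, 0.252]
contact_force: [0.6, 0.1, -4.0]
grip_width: 15.7
finger_force: 30.0
time: 15.2
tool_pos: [555.0, 70.1, 138.8]
tcp_rot: [-3.14, 0.001, 0.899]
contact_force: [0.0, -0.8, -4.9]
grip_width: 15.8
finger_force: 30.0
[555.04269184  70.1415419  138.78601189] [-3.14048236e+00  6.85023286e-04  8.99350746e-01] 15.819059704432325 [ 0.04407699 -0.83783328 -4.86810289] ring nominal [617.31592266 148.42652047 186.11746923]
shift tool x,y 2.088753456156257 1.3853535098649052
```

View pics/al.png

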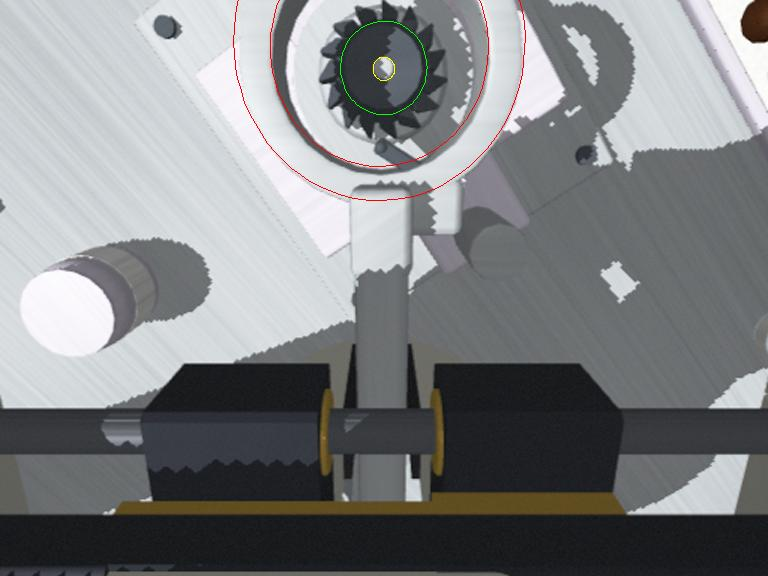

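Tenth and last picture: the toothed head sits on my predicted circle at about (384,68). The held ring matches its nominal outline to about 1 mm, and the bar is clear of the post. I'll apply the small correction and lower, watching the force.

```bash
python3 -m jog '[[2,1.4,8,0,0,0],[0,0,12,0,0,0],[0,0,8,0,0,0],[0,0,0,0,0,0],[0,0,0,0,0,0]]'; python3 al.py
```

```text
time: 15.75
tool_pos: [557.8, 70.6, 111.1]
tcp_rot: [-3.141, 0.0, 0.902]
contact_force: [-0.0, -0.0, -4.2]
grip_width: 16.0
finger_force: 30.0
[557.7640699   70.60700344 111.08548398] [-3.14090376e+00  3.92730544e-04  9.01601897e-01] 15.963732418180914 [-0.0422888  -0.01917662 -4.1818411 ] ring nominal [619.83666028 149.03350712 158.44619603]
shift tool x,y 0.045806175859541665 -0.21047020068518743
```

```bash
python3 -m jog '[[0,-0.2,4,0,0,0],[0,0,4,0,0,0],[0,0,4,0,0,0],[0,0,0,0,0,0]]'; python3 -m jog '[[0,0,3,0,0,0],[0,0,3,0,0,0],[0,0,3,0,0,0],[0,0,0,0,0,0]]'
```

```text
time: 16.2
tool_pos: [557.3, 70.7, 98.8]
tcp_rot: [-3.141, 0.001, 0.902]
contact_force: [-0.6, -0.7, -4.8]
grip_width: 15.7
finger_force: 30.0
time: 16.6
tool_pos: [557.4, 70.7, 90.0]
tcp_rot: [-3.141, 0.001, 0.902]
contact_force: [-0.1, 0.5, -4.1]
grip_width: 15.6
finger_force: 30.0
```

```bash
python3 -m jog '[[0,0,3,0,0,0],[0,0,3,0,0,0],[0,0,0,0,0,0]]'
```

```text
time: 16.9
tool_pos: [557.4, 70.7, 84.0]
tcp_rot: [-3.141, 0.0, 0.902]
contact_force: [-0.5, -0.0, -4.8]
grip_width: 15.5
finger_force: 30.0
```

```bash
python3 -m jog '[[0,0,2,0,0,0],[0,0,2,0,0,0],[0,0,0,0,0,0]]'; python3 -m jog '[[0,0,2,0,0,0],[0,0,2,0,0,0],[0,0,1,0,0,0],[0,0,0,0,0,0]]'
```

```text
time: 17.2
tool_pos: [557.8, 70.8, 80.4]
tcp_rot: [-3.141, -0.0, 0.902]
contact_force: [0.4, 0.1, -4.5]
grip_width: 16.1
finger_force: 30.0
time: 17.6
tool_pos: [557.9, 71.1, 75.4]
tcp_rot: [-3.142, -0.001, 0.902]
contact_force: [-0.9, 2.8, -2.8]
grip_width: 15.9
finger_force: 30.0
```

```bash
python3 -m jog '[[0,0,1,0,0,0],[0,0,0.5,0,0,0],[0,0,0,0,0,0],[0,0,0,0,0,0]]'; python3 -c "
from h import *
o=bot.get_obs();print(o['moment'],o['contact_force'],o['joint_positions'])"
```

```text
time: 18.0
tool_pos: [558.0, 70.9, 74.1]
tcp_rot: [3.141, -0.001, 0.902]
contact_force: [0.6, 3.0, -2.8]
grip_width: 15.9
finger_force: 30.0
[ 0.71155869 -0.10912889  0.1090924 ] [ 0.63065177  3.04501751 -2.82323562] [-1.00415422e-02  5.20904381e-01  1.57507184e+00  4.69598941e-04
  1.04512224e+00  6.58718771e-01]
```

```bash
python3 -m jog '[[0,0,0.7,0,0,0],[0,0,0.7,0,0,0],[0,0,0,0,0,0]]'; python3 -c "
from h import *
o=bot.get_obs();print(o['moment'],o['contact_force'],o['tool_pos'])"
```

```text
time: 18.3
tool_pos: [557.8, 70.5, 73.0]
tcp_rot: [3.141, -0.0, 0.902]
contact_force: [-1.5, 1.5, 3.2]
grip_width: 15.9
finger_force: 30.0
[0.39753418 0.27302912 0.14078745] [-1.52093011  1.53923693  3.18286355] [557.80765897  70.52471475  73.00796   ]
```

The ring is home on the seat, with the upward force taking up its weight. First drive stroke, clockwise; it's too short to reach contact.

```bash
cat > st.py <<'E'
from h import *
o=bot.get_obs(); F=o['contact_force'];p=o['tool_pos'];c=np.array([619.7,149.2]);r=p[:2]-c
ps=o['tcp_rot'][2]; t=np.array([np.sin(ps),-np.cos(ps)]) # tool y
rv=R.from_euler('xyz',o['tcp_rot']).as_matrix()
print('psi %.3f r %.1f z %.1f ang %.3f | Fx %.1f Fy %.1f (tool) Fz %.1f Mz %.3f  torque %.3f t %.1f w %.1f'%(ps,np.hypot(*r),p[2],np.arctan2(-r[1],-r[0]),F[:2]@[np.cos(ps),np.sin(ps)],F[:2]@t,F[2],o['moment'][2],r[0]*F[1]-r[1]*F[0],o['time'],o['grip_width']))
E
python3 -m jog '[[0,0,-0.4,0,0,0],[0.1,-5,0,0,0,0.05],[0.5,-10,0,0,0,0.1],[0.5,-10,0,0,0,0.1],[0.5,-10,0,0,0,0.1],[0.5,-10,0,0,0,0.1]]'>/dev/null; python3 st.py
python3 -m jog '[[0.5,-10,0,0,0,0.1],[0.5,-10,0,0,0,0.1],[0.5,-10,0,0,0,0.1],[0.5,-10,0,0,0,0.1],[0.5,-10,0,0,0,0.1]]'>/dev/null; python3 st.py
```

```text
psi 0.448 r 100.1 z 73.1 ang 0.465 | Fx -0.6 Fy 4.9 (tool) Fz -0.5 Mz 0.264  torque 488.606 t 18.9 w 15.9
psi -0.052 r 100.6 z 72.9 ang -0.034 | Fx -1.7 Fy 5.7 (tool) Fz 1.3 Mz 0.153  torque 571.811 t 19.4 w 15.4
```

```bash
python3 -m jog '[[0.5,-10,0,0,0,0.1],[0.5,-10,0,0,0,0.1],[0.5,-10,0,0,0,0.1],[0.5,-10,-0.2,0,0,0.1],[0.5,-10,0,0,0,0.1],[0.5,-10,0,0,0,0.1],[0.5,-10,0,0,0,0.1],[0.5,-10,0,0,0,0.1],[0.1,-5,0,0,0,0.05],[0,0,0,0,0,0]]'>/dev/null; python3 st.py
python3 -m jog '[[0.1,5,0,0,0,-0.05],[0.5,10,0,0,0,-0.1],[0.5,10,0,0,0,-0.1],[0.5,10,0,0,0,-0.1],[0.5,10,0,0,0,-0.1],[0.5,10,0,0,0,-0.1]]'>/dev/null; python3 st.py
```

```text
psi -0.900 r 100.7 z 72.4 ang -0.883 | Fx -3.3 Fy 5.0 (tool) Fz 1.4 Mz -0.260  torque 500.861 t 20.4 w 15.7
psi -0.344 r 100.0 z 72.8 ang -0.347 | Fx -1.2 Fy -2.0 (tool) Fz -3.2 Mz 0.153  torque -204.133 t 21.0 w 15.6
```

```bash
python3 -m jog '[[0.5,10,0,0,0,-0.1],[0.5,10,0,0,0,-0.1],[0.5,10,0,0,0,-0.1],[0.5,10,0,0,0,-0.1],[0.5,10,0,0,0,-0.1],[0.5,10,0,0,0,-0.1],[0.5,10,0,0,0,-0.1],[0.5,10,0,0,0,-0.1],[0.5,10,0,0,0,-0.1],[0.5,10,0,0,0,-0.1],[0.5,10,0,0,0,-0.1],[0.5,10,0,0,0,-0.1]]'>/dev/null; python3 st.py
python3 -m jog '[[0.5,10,0,0,0,-0.1],[0,0,0,0,0,0],[0.1,-5,0,0,0,0.05],[0.5,-10,0,0,0,0.1],[0.5,-10,0,0,0,0.1],[0.5,-10,0,0,0,0.1],[0.5,-10,0,0,0,0.1],[0.5,-10,0,0,0,0.1]]'>/dev/null; python3 st.py
```

```text
psi 0.855 r 100.1 z 72.7 ang 0.856 | Fx 4.2 Fy -2.8 (tool) Fz -3.2 Mz -0.013  torque -277.236 t 22.2 w 16.1
psi 0.396 r 100.4 z 72.9 ang 0.407 | Fx 2.2 Fy 3.8 (tool) Fz -3.1 Mz 0.164  torque 380.884 t 23.0 w 15.7
```

```bash
python3 -m jog '[[0.5,-10,0,0,0,0.1],[0.5,-10,0,0,0,0.1]]'>/dev/null; python3 st.py
```

```text
psi 0.196 r 100.4 z 72.9 ang 0.209 | Fx 1.4 Fy 2.4 (tool) Fz -3.9 Mz 0.172  torque 237.979 t 23.2 w 16.0
```

```bash
python3 -m jog '[[0.5,-10,0,0,0,0.1],[0.5,-10,0,0,0,0.1]]'>/dev/null; python3 st.py
```

```text
psi -0.004 r 100.7 z 72.8 ang 0.011 | Fx 0.1 Fy 3.4 (tool) Fz -2.6 Mz 0.147  torque 345.368 t 23.4 w 15.4
```

```bash
python3 -m jog '[[0.5,-10,0,0,0,0.1],[0.2,-5,0,0,0,0.05]]'>/dev/null; python3 st.py
```

```text
psi -0.153 r 100.7 z 72.7 ang -0.139 | Fx 0.6 Fy 5.8 (tool) Fz -2.5 Mz 0.040  torque 588.128 t 23.6 w 16.0
```

```bash
python3 -m jog '[[0,0,0,0,0,0]]'>/dev/null; python3 st.py;python3 -m jog '[[0.1,-4,0,0,0,0.04],[0,0,0,0,0,0]]'>/dev/null; python3 st.py
```

```text
psi -0.150 r 100.5 z 72.7 ang -0.141 | Fx 1.4 Fy 3.8 (tool) Fz -2.1 Mz -0.155  torque 384.982 t 23.7 w 15.7
psi -0.188 r 100.5 z 72.8 ang -0.179 | Fx -1.4 Fy 4.9 (tool) Fz -2.9 Mz -0.125  torque 487.788 t 23.9 w 15.7
```

```bash
python3 -m jog '[[0.2,-5,0,0,0,0.05],[0.2,-5,0,0,0,0.05]]'>/dev/null; python3 st.py;python3 -m jog '[[0,0,0,0,0,0]]'>/dev/null; python3 st.py
```

```text
psi -0.289 r 100.7 z 72.8 ang -0.276 | Fx -2.0 Fy 5.7 (tool) Fz -0.9 Mz 0.055  torque 569.521 t 24.1 w 15.4
psi -0.288 r 100.7 z 72.8 ang -0.282 | Fx -2.3 Fy 4.8 (tool) Fz -1.5 Mz -0.220  torque 484.084 t 24.2 w 15.8
```

```bash
python3 -m jog '[[0.2,-5,0,0,0,0.05],[0.1,-3,0,0,0,0.03]]'>/dev/null; python3 st.py;python3 -m jog '[[0,0,0,0,0,0]]'>/dev/null; python3 st.py
```

```text
psi -0.368 r 100.8 z 72.8 ang -0.357 | Fx -2.7 Fy 5.3 (tool) Fz -1.4 Mz -0.071  torque 529.107 t 24.4 w 15.5
psi -0.367 r 100.8 z 72.8 ang -0.359 | Fx -3.4 Fy 3.7 (tool) Fz -1.4 Mz -0.196  torque 373.892 t 24.5 w 15.6
```

```bash
python3 -m jog '[[0.4,-7,0,0,0,0.07],[0.4,-7,0,0,0,0.07]]'>/dev/null; python3 st.py
```

```text
psi -0.509 r 100.7 z 72.8 ang -0.494 | Fx -2.7 Fy 5.3 (tool) Fz -0.2 Mz -0.042  torque 532.995 t 24.7 w 15.9
```

```bash
python3 -m jog '[[0.3,-7,0,0,0,0.07],[0.3,-7,0,0,0,0.07]]'>/dev/null; python3 st.py
```

```text
psi -0.649 r 100.8 z 72.7 ang -0.633 | Fx -2.7 Fy 6.8 (tool) Fz 0.6 Mz -0.068  torque 681.661 t 24.9 w 16.2
```

```bash
python3 -m jog '[[0.3,-7,0,0,0,0.07],[0.3,-5,0,0,0,0.05]]'>/dev/null; python3 st.py; python3 -m jog '[[0,0,0,0,0,0]]'>/dev/null; python3 st.py
```

```text
psi -0.769 r 100.9 z 72.6 ang -0.754 | Fx -5.2 Fy 7.6 (tool) Fz 1.5 Mz -0.170  torque 756.023 t 25.1 w 15.9
psi -0.768 r 100.7 z 72.7 ang -0.759 | Fx -3.4 Fy 5.7 (tool) Fz -0.1 Mz -0.324  torque 567.246 t 25.2 w 15.9
```

```bash
python3 -m jog '[[0.3,-6,-0.1,0,0,0.06],[0,0,0,0,0,0]]'>/dev/null; python3 st.py; python3 -m jog '[[0,0,0,0,0,0]]'>/dev/null; python3 st.py
```

```text
psi -0.828 r 100.7 z 72.7 ang -0.818 | Fx -3.7 Fy 5.8 (tool) Fz -0.8 Mz -0.413  torque 579.269 t 25.4 w 15.7
psi -0.827 r 100.6 z 72.7 ang -0.817 | Fx -4.9 Fy 5.9 (tool) Fz -0.2 Mz -0.394  torque 586.423 t 25.5 w 15.7
```

```bash
python3 -m jog '[[0.3,-6,0,0,0,0.06],[0,0,0,0,0,0]]'>/dev/null; python3 st.py; python3 -m jog '[[0,0,0,0,0,0]]'>/dev/null; python3 st.py
```

```text
psi -0.888 r 100.6 z 72.7 ang -0.875 | Fx -4.2 Fy 6.7 (tool) Fz 0.3 Mz -0.462  torque 672.612 t 25.7 w 15.9
psi -0.887 r 100.6 z 72.7 ang -0.874 | Fx -4.2 Fy 6.7 (tool) Fz -0.3 Mz -0.366  torque 668.054 t 25.8 w 15.8
```

The net spindle torque is r×F + Mz. It is still about 0.2–0.3 N m when held still, so the screw is still running free. I'll return for a third stroke.

```bash
cat >> st.py <<'E'
print('   NET %.2f'%((r[0]*F[1]-r[1]*F[0])/1000+o['moment'][2]))
E
python3 -m jog '[[0.1,5,0,0,0,-0.05],[0.5,10,0,0,0,-0.1],[0.5,10,0,0,0,-0.1],[0.5,10,0,0,0,-0.1],[0.5,10,0,0,0,-0.1],[0.5,10,0,0,0,-0.1],[0.5,10,0,0,0,-0.1],[0.5,10,0,0,0,-0.1],[0.5,10,0,0,0,-0.1],[0.5,10,0,0,0,-0.1],[0.5,10,0,0,0,-0.1],[0.5,10,0,0,0,-0.1]]'>/dev/null; python3 st.py
python3 -m jog '[[0.5,10,0,0,0,-0.1],[0.5,10,0,0,0,-0.1],[0.5,10,0,0,0,-0.1],[0.5,10,0,0,0,-0.1],[0.5,10,0,0,0,-0.1],[0,0,0,0,0,0]]'>/dev/null; python3 st.py
python3 -m jog '[[0.2,-6,0,0,0,0.06],[0.3,-7,0,0,0,0.07],[0,0,0,0,0,0],[0,0,0,0,0,0]]'>/dev/null; python3 st.py
```

```text
psi 0.268 r 99.5 z 73.1 ang 0.271 | Fx 0.8 Fy 0.3 (tool) Fz -4.6 Mz -0.025  torque 32.041 t 27.0 w 15.9
   NET 0.01
psi 0.764 r 100.0 z 72.9 ang 0.776 | Fx -0.6 Fy -2.9 (tool) Fz -3.9 Mz 0.284  torque -294.504 t 27.6 w 15.8
   NET -0.01
psi 0.633 r 99.4 z 73.3 ang 0.641 | Fx 0.1 Fy -0.4 (tool) Fz -3.9 Mz 0.006  torque -35.589 t 28.0 w 15.6
   NET -0.03
```

```bash
python3 -m jog '[[0.3,-7,0,0,0,0.07],[0.3,-7,0,0,0,0.07],[0,0,0,0,0,0],[0,0,0,0,0,0]]'>/dev/null; python3 st.py
```

```text
psi 0.494 r 99.1 z 73.4 ang 0.508 | Fx -0.1 Fy 1.5 (tool) Fz -4.5 Mz 0.064  torque 145.407 t 28.4 w 15.7
   NET 0.21
```

```bash
python3 -m jog '[[0.3,-7,0,0,0,0.07],[0.3,-7,0,0,0,0.07],[0,0,0,0,0,0],[0,0,0,0,0,0]]'>/dev/null; python3 st.py
```

```text
psi 0.355 r 99.3 z 73.3 ang 0.371 | Fx -3.2 Fy 5.2 (tool) Fz -4.4 Mz 0.040  torque 509.775 t 28.8 w 15.6
   NET 0.55
```

```bash
python3 -m jog '[[0.2,-5,0,0,0,0.05],[0.2,-5,0,0,0,0.05],[0,0,0,0,0,0],[0,0,0,0,0,0]]'>/dev/null; python3 st.py
```

```text
psi 0.255 r 99.5 z 73.2 ang 0.275 | Fx -2.9 Fy 6.0 (tool) Fz -2.8 Mz 0.042  torque 595.640 t 29.2 w 15.8
   NET 0.64
```

```bash
python3 -m jog '[[0,0,0,0,0,0]]'>/dev/null; python3 st.py;  python3 -m jog '[[0.1,-4,0,0,0,0.04],[0,0,0,0,0,0],[0,0,0,0,0,0]]'>/dev/null; python3 st.py; python3 -m jog '[[0,0,0,0,0,0]]'>/dev/null; python3 st.py
```

```text
psi 0.255 r 99.4 z 73.2 ang 0.274 | Fx -3.5 Fy 6.0 (tool) Fz -3.0 Mz 0.150  torque 588.933 t 29.3 w 16.0
   NET 0.74
psi 0.215 r 99.6 z 73.1 ang 0.236 | Fx -3.9 Fy 6.4 (tool) Fz -2.3 Mz 0.138  torque 625.581 t 29.6 w 15.9
   NET 0.76
psi 0.215 r 99.5 z 73.2 ang 0.237 | Fx -4.6 Fy 7.4 (tool) Fz -3.0 Mz 0.102  torque 726.286 t 29.7 w 15.5
   NET 0.83
```

```bash
python3 -m jog '[[0.1,-3,0,0,0,0.03],[0,0,0,0,0,0],[0,0,0,0,0,0]]'>/dev/null; python3 st.py; python3 -m jog '[[0,0,0,0,0,0]]'>/dev/null; python3 st.py
```

```text
psi 0.185 r 99.6 z 73.1 ang 0.208 | Fx -5.0 Fy 7.9 (tool) Fz -2.8 Mz 0.108  torque 772.733 t 30.0 w 15.8
   NET 0.88
psi 0.185 r 99.6 z 73.1 ang 0.208 | Fx -4.1 Fy 7.2 (tool) Fz -3.3 Mz 0.243  torque 707.879 t 30.1 w 15.6
   NET 0.95
```

```bash
python3 -m jog '[[0.1,4,0,0,0,-0.04],[0.2,5,0,0,0,-0.05],[0,0,0,0,0,0],[0,0,0,0,0,0]]'>/dev/null; python3 st.py;  python3 -m jog '[[0.2,5,0,0,0,-0.05],[0.2,5,0,0,0,-0.05],[0,0,0,0,0,0],[0,0,0,0,0,0]]'>/dev/null; python3 st.py
```

```text
psi 0.273 r 99.0 z 73.2 ang 0.289 | Fx -3.3 Fy 5.1 (tool) Fz -3.7 Mz -0.162  torque 495.618 t 30.5 w 15.8
   NET 0.33
psi 0.371 r 98.7 z 73.2 ang 0.383 | Fx -1.7 Fy 4.2 (tool) Fz -4.0 Mz -0.156  torque 411.404 t 30.9 w 16.0
   NET 0.26
```

Easing off shows the head following back while the torque fades. From the hysteresis, the spring was wound to about 0.72 N m, so it is firmly tight. I'll ease further back, then lift.

```bash
python3 -m jog '[[0.5,8,0,0,0,-0.08],[0.5,8,0,0,0,-0.08],[0.5,8,0,0,0,-0.08],[0.5,8,0,0,0,-0.08],[0.2,5,0,0,0,-0.05],[0,0,0,0,0,0],[0,0,0,0,0,0]]'>/dev/null; python3 st.py; python3 -m jog '[[0,0,-2,0,0,0],[0,0,-2,0,0,0],[0,0,0,0,0,0]]'>/dev/null; python3 st.py
```

```text
psi 0.740 r 97.9 z 73.3 ang 0.752 | Fx -0.9 Fy -0.7 (tool) Fz -3.3 Mz 0.056  torque -65.200 t 31.6 w 16.0
   NET -0.01
psi 0.742 r 98.0 z 77.7 ang 0.756 | Fx 0.1 Fy -1.3 (tool) Fz -4.5 Mz 0.115  torque -123.791 t 31.9 w 15.9
   NET -0.01
```

```bash
python3 -m jog '[[0,0,-8,0,0,0],[0,0,-15,0,0,0],[0,0,-20,0,0,0],[0,0,-20,0,0,0],[0,0,-5,0,0,0],[0,0,0,0,0,0.1],[0,0,0,0,0,0.1],[0,0,0,0,0,0.1],[0,0,0,0,0,0.1],[0,0,0,0,0,0.09],[0,0,0,0,0,0]]'; python3 -m jog '[[-5,11,0,0,0,0],[-12,28,0,0,0,0],[-17,40,0,0,0,0],[-18,40,0,0,0,0],[-18,40,0,0,0,0],[-18,40,0,0,0,0],[-18,40,0,0,0,0],[-18,40,0,0,0,0],[-15,34,0,0,0,0],[-10,23,0,0,0,0],[0,10,0,0,0,0],[0,0,0,0,0,0]]'; python3 -m jog '[[0,0,20,0,0,0],[0,0,40,0,0,0],[0,0,40,0,0,0],[0,0,30,0,0,0],[0,0,15,0,0,0],[0,0,5,0,0,0],[0,0,0,0,0,0],[0,0,0,0,0,0]]'
```

```text
time: 33.0
tool_pos: [548.3, 81.6, 144.9]
tcp_rot: [-3.141, 0.0, 0.251]
contact_force: [-0.7, 0.4, -4.8]
grip_width: 16.0
finger_force: 30.0
time: 34.2
tool_pos: [489.9, -292.0, 145.0]
tcp_rot: [3.142, -0.0, 0.251]
contact_force: [-0.6, 1.0, -3.5]
grip_width: 15.8
finger_force: 30.0
time: 35.0
tool_pos: [491.2, -290.5, -3.5]
tcp_rot: [3.14, -0.001, 0.253]
contact_force: [-0.4, -1.1, -4.2]
grip_width: 15.6
finger_force: 30.0
```

```bash
python3 -m jog '[[0,0,8,0,0,0],[0,0,6,0,0,0],[0,0,4,0,0,0],[0,0,2,0,0,0],[0,0,0,0,0,0],[0,0,0,0,0,0]]'; python3 -m jog '[[0,0,1,0,0,0],[0,0,1,0,0,0],[0,0,0,0,0,0],[0,0,0,0,0,0]]'
```

```text
time: 35.6
tool_pos: [490.4, -290.6, -24.6]
tcp_rot: [3.142, -0.0, 0.252]
contact_force: [0.8, 1.6, -3.4]
grip_width: 15.5
finger_force: 30.0
time: 36.0
tool_pos: [490.7, -290.7, -25.4]
tcp_rot: [3.141, -0.001, 0.252]
contact_force: [-1.5, 1.9, 6.8]
grip_width: 15.7
finger_force: 30.0
```

It's on the table. I'll release it, rise clear and check where it lies.

```bash
python3 -m jog '[[0,0,-0.5,0,0,0],[0,0,0,0,0,0],[0,0,0,0,0,0],[0,0,0,0,0,0],[0,0,0,0,0,0],[0,0,0,0,0,0]]' 45; python3 -m jog '[[0,0,-10,0,0,0],[0,0,-30,0,0,0],[0,0,-40,0,0,0],[0,0,-45,0,0,0],[0,0,-45,0,0,0],[0,0,-45,0,0,0],[0,0,-45,0,0,0],[0,0,-20,0,0,0],[0,0,0,0,0,0],[0,0,0,0,0,0]]'
python3 - <<'E'
from h import *
C=cam('wrist'); bot.capture('wrist')
for x in bot.outline_of('wrench','wrist')[:1]:
    ys,xs=np.where(x['mask']); print(x['p'],x['mask'].sum(),ys.min(),ys.max())
    top=ys<ys.min()+40; (cx,cy),rad=cv2.minEnclosingCircle(np.float32(np.c_[xs,ys][ys<ys.min()+45])); print('ring',onplane(C,(cx,cy),20),'foot',onplane(C,(np.median(xs[ys>ys.max()-8]),ys.max()-6),30))
T=cam('top'); bot.capture('top')
for t in ['tin','brush','spatula','mould','cup']:
    r=bot.outline_of(t,'top'); print(t,[(round(x['p'],2),np.round(x['pixel']).tolist()) for x in r[:1]])
E
```

```text
time: 36.6
tool_pos: [490.3, -290.5, -26.3]
tcp_rot: [-3.141, 0.0, 0.252]
contact_force: [-0.3, 0.2, -0.2]
grip_width: 41.1
finger_force: 0.0
time: 37.6
tool_pos: [490.0, -290.3, 253.9]
tcp_rot: [3.142, -0.0, 0.252]
contact_force: [-0.7, 0.7, 0.3]
grip_width: 41.1
finger_force: 0.0
0.64 3503 38 239
ring [ 588.55694607 -266.95973046   20.        ] foot [ 383.22833763 -319.55814984   30.        ]
tin [(0.66, [201.0, 239.0])]
brush [(0.88, [329.0, 165.0])]
spatula [(0.66, [126.0, 245.0])]
mould [(0.69, [130.0, 181.0])]
cup [(0.5, [367.0, 226.0])]
```

```bash
python3 -c "
from plant import bot
print(bot.close_job())"
```

```text
the job is handed in; nothing more can be done
None
```

The job is handed in, with no verdict returned: by force readings the spindle was drawn to about 0.7 N m (firmly tight, not overloaded), and the wrench was lifted off and laid on clear bench near where it started, with nothing else disturbed as far as I could tell.

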